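# Turn a ratchet cell carousel back to its reference cell

### The arm

A 7-joint arm with a two-finger parallel gripper is mounted at the origin on a cart in front of the work surface, level with it; the furniture and walls round the work are solid. World frame = base frame: x ahead of the robot, y to its left, z up, the work surface at z = 0. Lengths are in m, angles in rad, forces in N, time in s.
With the tool pointing down it reaches from about 0.4 to 0.75 m from the base axis. Payload 19.5 kg.
Tool frame: the origin (TCP) lies at the centre of the arm's flange, where the gripper is bolted on; the fingertips stand 173 mm ahead of it and the grasp point (between the pads) lies 155 mm ahead of it; z points along the fingers, y is the line along which they close (so a half turn about z gives the same grasp; the last joint's range is limited). The gripper opens to 85 mm and grips with 20 to 120 N. Pads are 22 mm wide; open, the fingers measure 114 mm over their backs; the gripper's body (76 mm by 85 mm) begins 54 mm behind the grasp point. The pads swing forward as they close: fully open they stand 13 mm farther back than shut.
Start: joints at [-1.274, 0.707, -0.028, 1.485, 0.022, 0.951, -0.075], TCP at [0.191, 0.542, 0.405] pointing down, gripper open.
Joint ranges: [-2.71, 2.71], [-0.32, 2.16], [-1.57, 1.52], [0, 2.45], [-1.46, 4.6], [0, 2.02], [-2.83, 2.83]. Speed limits (rad/s): [1.89, 1.89, 2.57, 2.57, 3.01, 3.01, 3.01].

### API

Orientations are given as a unit quaternion [x, y, z, w].
In Python, from workcell import * gives the robot as it stands.
- The arm moves only by the tool servo_tool, never from a script. Its argument "rows" is a list of rows, each a list of 2 entries, a list of its own where there are three numbers: the shift along the world's x, y, z in m, then the turn, a rotation vector about the world's x, y, z in rad. A call has exactly 10 rows; each row is the pose to reach, as a shift and turn from the pose commanded when the call began; what a row does not reach only later rows make up. A row lasts 1/10 s, in which the tool goes at most 50 mm and 8.59 degrees, less where a joint would pass 70% of its speed; a pose out of reach is approached as far as the arm can. A call with a gripper value outside its range is refused whole. "jaw" is the finger opening in m, from 0 to 0.0854, set as the call begins (left out, the last holds). The fingers move at their own pace and stop on an object; "force" is the grip in N (left out, the last holds). Time passes only in rows, so rows that repeat a pose let the fingers close, or fill a call up. It gives the time, the measured TCP pose, the force, the opening and the grip force at its end, in the units of the state.
- sense(): the state, without advancing time (a new reading comes with each control period).
- grab_frame(name): name is "side" or "top"; returns a dict with "image" (400x640x3 uint8, red, green, blue), "intrinsics" (3x3 intrinsics, pixels), "extrinsics" (4x4, takes a point from camera to world coordinates). Camera axes: x right, y down, z forward; pixel columns grow to the right and rows downward; lengths in m; the calibration is good to about 2 mm. A picture is of the moment at which its call begins. There is no depth.
- job_done(): hands the job in; it is judged then, once.
The state is a dict: "time": time; "qpos": joint angles; "qvel": joint speeds; "joint_torque": joint torques, N m; "position": TCP position; "orientation": TCP orientation; "ft_force": force on the tool from outside, world axes, zero at the start; "torque": the same for the moment, N m; "grip_width": finger opening in m; "grip_force": force on a finger pad.
Only numpy, scipy, OpenCV 4.12 (cv2) and the standard library are available. Lean on these libraries where they do the work, as an engineer would, in place of code of your own. Each camera call takes 0.05 s, during which the arm holds its last target. There are 200 camera calls.

### The job

I need to recheck the reference on the cuvette reader. Throw the red-balled pawl over, away from the carousel, so that it lies back clear of the ratchet, then turn the carousel back (clockwise seen from above) by its black centre knob until the red line on the drum's side, below the pink cuvette, stands at the black pointer on the far side of the drum, in front of the white read head. Leave the pawl thrown back and the carousel at rest there, never force the carousel against the pawl, keep off the cuvettes, and leave the other things on the bench alone.

Things in the scene. Friction and masses are not known exactly. Their poses are not given: they have to be found in the camera images.
- reader: cuvette reader screwed to the bench: grey base plate 190x190 mm, 14 mm high; white read head, 44x58 mm in plan, 80 mm high, its near face 100 mm from the carousel's axis; pawl bracket at the right. Origin: on the bench under the carousel's vertical axis. x points to the read head and pointer (away from the robot within 0.3 rad), y left, z up
- carousel (a joint): angle of the carousel about its vertical axis, rad: 0 with the red line exactly at the pointer, growing counter-clockwise seen from above (forward); starts at 0.6 to 1.4, end stops at -0.8 and 1.65. Drum 172 mm across, side 15 to 36 mm above the bench; on its rim 16 saw teeth, tops at 42 mm. Light drag of about 0.1 N m: stays where it is left
- knob_grip (a point): middle of the gripping height of the carousel's black centre knob, on the axis, 105 mm above the bench. The knob is ribbed, 42 mm across, from 92 to 116 mm above the bench, on a 22 mm column; it is fast to the carousel and can be gripped at any angle. Its axes turn with the carousel
- red_line (a point): the red line, 4 mm wide, upright on the drum's side at the pink cuvette's station, 86 mm from the axis, 28 mm above the bench; the other 15 stations have fine black lines
- pointer_tip (a point): tip of the fixed black pointer, a 3 mm blade on the reader's far side between drum and read head, 88 mm from the axis, 28 mm above the bench
- cell_ring: the nine cuvettes that stand fast in the carousel, 12x12 mm, on a circle of 56 mm radius round the axis, their tops 73 mm above the bench: one pink (the reference, above the red line, in a red frame), five yellow, three empty. Origin on the axis at bench height
- pawl (a joint): pawl angle about its level pivot, rad: about 0 to 0.25 resting on the teeth, where it lets the carousel click forward but stops it within a tooth (22 degrees) going back; grows as the ball swings outward, away from the carousel; 1.12 at its stop. No spring: its weight (70 g) holds it on the teeth below about 0.53 and lying back beyond that
- pawl_hinge (a point): middle of the pawl's pivot, 104 mm from the carousel's axis towards the reader's -y side, 44 mm above the bench; the pivot pin runs along the reader's x axis. The bracket's cheeks reach 50 mm above the bench
- pawl_ball (a point): centre of the red ball, 17 mm across, on the pawl's 7 mm stem, 50 mm from the pivot. At joint 0 it lies 20 mm nearer to the carousel's axis than the pivot and 46 mm above it; fully thrown back it lies about 33 mm farther out than the pivot and 38 mm above it
- cuvette_box: blue box of cuvettes, 60x110x36 mm, a bystander; origin under its centre
- timer: white timer, 62x62x18 mm, a bystander; origin under its centre
- g_clamp: small blue G-clamp lying flat, 99x75x14 mm, a bystander; origin under its centre
- screwdriver: screwdriver with an orange handle, 172x20x20 mm, a bystander; origin under its centre
- tape_roll: roll of tape lying flat, 104 mm across, 25 mm high, a bystander; origin under its centre

How it is judged:
By the outcome, as a careful person would: the job done as asked, in the order asked, and still so for the second after the job is handed in, with the robot touching nothing.
It also fails if it takes over 45 s, if anything falls off the work surface, if the arm or the gripper's body presses on something with over 40 N, if the wrist force passes 120 N, or if a joint passes its speed limit or range.

## Working session

There is one attempt and no reset: what is moved stays moved. The work goes in short steps, Python scripts to look and compute and a tool call to move; the robot and the scene stay as the last step left them, time stands still between calls to the robot, and variables do not carry over. Pictures are saved under pics/ and viewed, at most 10 in all, crops included, and the job is handed in when it is done.

Besides the shell and the picture viewer there is one more tool, called after ">>>" by a JSON object that holds its "fn" and its "kwargs", one argument or row to a line. servo_tool: Moves the arm, as the interface text tells. Its arguments: {"type":"object","properties":{"rows":{"type":"array","items":{"type":"array"}},"jaw":{"type":"number"},"force":{"type":"number"}},"required":["rows"]}

```bash
mkdir -p pics; ls; python3 - <<'E'
from workcell import *
import cv2, numpy as np
np.set_printoptions(precision=4,suppress=True)
for n in("top","side"):
    f=grab_frame(n); cv2.imwrite(f"pics/{n}0.png",f["image"][...,::-1]); print(n,f["intrinsics"],f["extrinsics"])
    np.savez(f"{n}.npz",K=f["intrinsics"],E=f["extrinsics"],im=f["image"])
print(sense())
E
```

```text
pics
top [[466.7042   0.     321.9655]
 [  0.     466.7042 200.6564]
 [  0.       0.       1.    ]] [[ 0.0149 -0.9965  0.0821  0.4983]
 [-0.9999 -0.0151 -0.0021  0.2555]
 [ 0.0033 -0.082  -0.9966  1.3952]
 [ 0.      0.      0.      1.    ]]
side [[433.9978   0.     331.5907]
 [  0.     433.9978 203.3612]
 [  0.       0.       1.    ]] [[ 0.997  -0.0582  0.0511  0.536 ]
 [-0.0748 -0.5541  0.8291 -0.6049]
 [-0.0199 -0.8304 -0.5568  0.6616]
 [ 0.      0.      0.      1.    ]]
{'time': 0.1, 'qpos': array([-1.2737,  0.707 , -0.0276,  1.485 ,  0.022 ,  0.9509, -0.0755]), 'qvel': array([ 0.0009, -0.0002, -0.0009, -0.0022,  0.0001, -0.0007, -0.001 ]), 'joint_torque': array([  0.0024, -88.4292,   1.2362, -23.6448,   0.0169,   0.005 ,
        -0.    ]), 'position': array([0.1911, 0.5422, 0.4043]), 'orientation': array([ 0.1686,  0.9857, -0.0005, -0.    ]), 'ft_force': array([-0.0492,  0.7967,  0.5059]), 'torque': array([-0.0167,  0.0605,  0.0455]), 'grip_force': 0.0, 'grip_width': 0.08537837063826845}
```

View pics/top0.png

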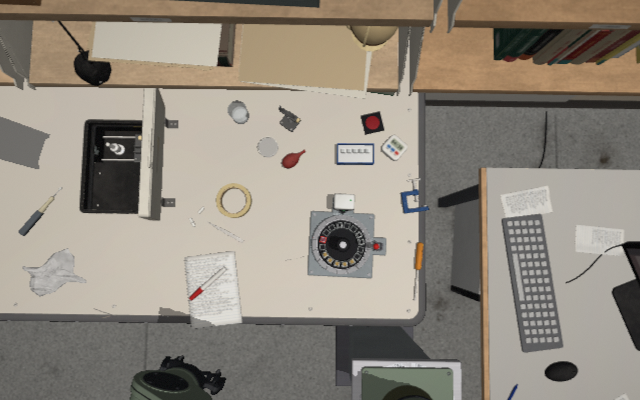

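View pics/side0.png

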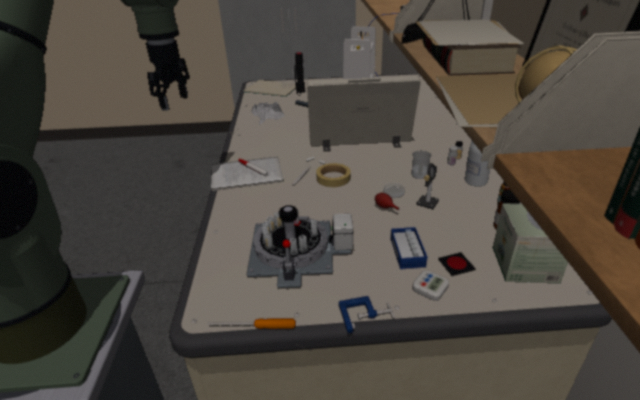

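The top view shows the reader near (342,244), with the read head at (344,202) and the pawl ball at (377,246). In the side view the reader is at (290,243), with the ball at (287,243) and the knob at (289,213). Next I'll zoom in on both.

```bash
python3 - <<'E'
import cv2,numpy as np
a=np.load("top.npz")["im"][185:285,295:395,::-1]; b=np.load("side.npz")["im"][195:295,240:370,::-1]
a=cv2.resize(a,None,fx=6,fy=6,interpolation=cv2.INTER_CUBIC)
cv2.imwrite("pics/topc.png",a)
b=cv2.resize(b,None,fx=6,fy=6,interpolation=cv2.INTER_CUBIC)
cv2.imwrite("pics/sidec.png",cv2.convertScaleAbs(b,alpha=1.5))
E
```

```text
(no output)
```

View pics/topc.png

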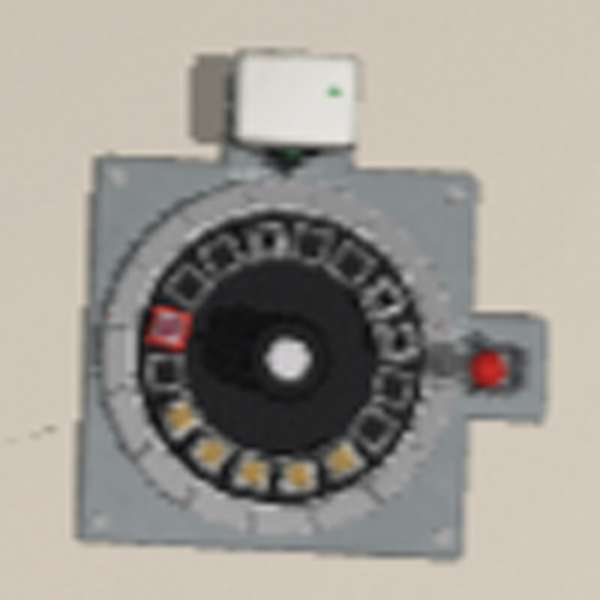

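View pics/sidec.png

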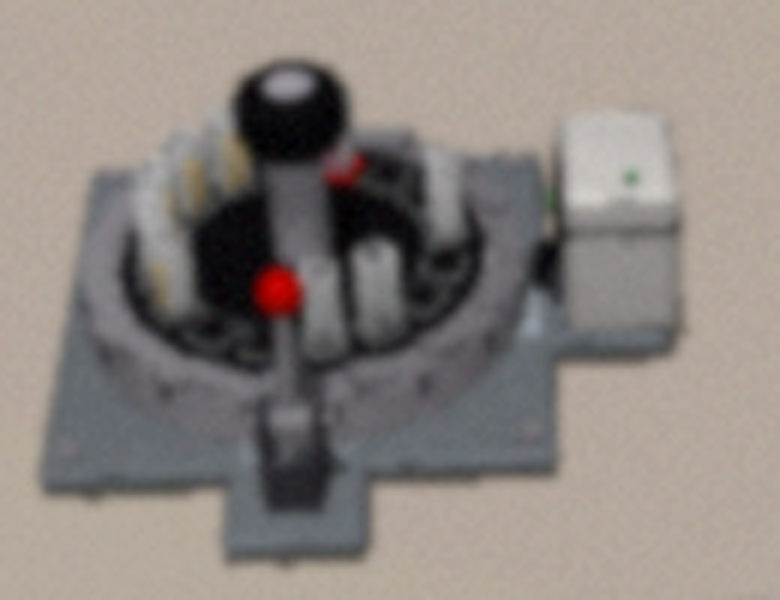

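The top crop shows the plate corners at (95,157), (477,175), (462,557) and (78,540), the knob at (289,360), the ball at (489,369) and pink at (168,328). The side crop shows the ball at (278,291) and the knob at about (291,110). I'll fit the pose from these.

```bash
cat > h.py <<'E'
import numpy as np
from scipy.optimize import least_squares
np.set_printoptions(precision=4,suppress=True)
C={n:np.load(n+".npz") for n in("top","side")}
def proj(n,P):
    E=C[n]["E"];p=E[:3,:3].T@(np.asarray(P)-E[:3,3]);q=C[n]["K"]@p;return q[:2]/q[2]
def world(x,p):
    c,s=np.cos(x[2]),np.sin(x[2]);return np.array([x[0]+c*p[0]-s*p[1],x[1]+s*p[0]+c*p[1],p[2]])
def ball(a): # pawl angle
    t=np.arctan2(20,46)-a; return [0,-.104+.05*np.sin(t),.044+.05*np.cos(t)]
def crop(n,u,v):
    o={"top":(295,185),"side":(240,195)}[n];return np.array([(u+.5)/6-.5+o[0],(v+.5)/6-.5+o[1]])
E
python3 - <<'E'
from h import *
h=.095
O=[("top",(95,157),(h,h,.014)),("top",(477,175),(h,-h,.014)),("top",(462,557),(-h,-h,.014)),("top",(78,540),(-h,h,.014)),
("top",(289,360),(0,0,.116)),("side",(292,85),(0,0,.116)),("top",(489,369),"b"),("side",(278,291),"b"),("top",(168,328),"p"),("side",(343,165),"p"),("top",(296,102),(.122,0,.08))]
def res(x,show=0):
    r=[]
    for n,uv,p in O:
        if p=="b":p=ball(x[3])
        if p=="p":p=[.056*np.cos(x[4]),.056*np.sin(x[4]),.073]
        d=proj(n,world(x,p))-crop(n,*uv); r.append(d)
    return np.array(r) if show else np.ravel(r)
s=least_squares(res,[.45,.2,0,.1,1.3],loss="soft_l1");print(s.x);print(res(s.x,1))
x=s.x
for p in((0,0,.105),ball(x[3]),ball(1.12),(0,-.104,.044)):print(world(x,p))
E
```

```text
[ 0.4851  0.1947 -0.0313  0.1923  1.2849]
[[ -0.1149  -0.4975]
 [  0.2499  -0.5342]
 [  0.3582   0.4862]
 [ -0.4033   0.318 ]
 [ -0.166   -0.3144]
 [ -1.5372   0.4144]
 [ -0.3954  -0.3556]
 [ -0.235    0.7626]
 [  0.5143  -1.6398]
 [ -1.0405 -11.119 ]
 [ -0.1028  -0.7352]]
[0.4851 0.1947 0.105 ]
[0.4822 0.1016 0.0928]
[0.4808 0.0582 0.0819]
[0.4818 0.0908 0.044 ]
```

>>> {"fn": "servo_tool", "kwargs": {
  "rows": [
    [[0.028,-0.04,-0.005],[0,0,-0.124]],
    [[0.057,-0.08,-0.01],[0,0,-0.247]],
    [[0.086,-0.12,-0.015],[0,0,-0.37]],
    [[0.115,-0.16,-0.02],[0,0,-0.494]],
    [[0.144,-0.2,-0.025],[0,0,-0.617]],
    [[0.173,-0.24,-0.03],[0,0,-0.74]],
    [[0.202,-0.28,-0.035],[0,0,-0.864]],
    [[0.231,-0.32,-0.04],[0,0,-0.987]],
    [[0.26,-0.362,-0.045],[0,0,-1.11]],
    [[0.292,-0.405,-0.05],[0,0,-1.233]]
  ],
  "jaw": 0
}}

```text
time: 1.1
position: [0.4808, 0.1395, 0.3549]
orientation: [0.709, 0.705, -0.0, -0.0]
ft_force: [0.9, 0.5, -0.7]
grip_width: 0.0001
grip_force: 0.0
```

>>> {"fn": "servo_tool", "kwargs": {
  "rows": [
    [[0,0,0],[0,0,0]],
    [[0,0,-0.02],[0,0,0]],
    [[0,0,-0.04],[0,0,0]],
    [[0,0,-0.055],[0,0,0]],
    [[0,0,-0.07],[0,0,0]],
    [[0,0,-0.08],[0,0,0]],
    [[0,0,-0.089],[0,0,0]],
    [[0,0,-0.095],[0,0,0]],
    [[0,0,-0.099],[0,0,0]],
    [[0,0,-0.099],[0,0,0]]
  ]
}}

```text
time: 2.1
position: [0.48, 0.1414, 0.2559]
orientation: [0.707, 0.707, -0.0, -0.0]
ft_force: [-0.7, -0.4, 0.1]
grip_width: -0.0001
grip_force: 0.0
```

```bash
python3 - <<'E'
from workcell import *
import cv2
f=grab_frame("side")["image"][170:295,240:370,::-1]
cv2.imwrite("pics/s1.png",cv2.convertScaleAbs(cv2.resize(f,None,fx=4.6,fy=4.6,interpolation=2),alpha=1.5))
E
```

```text
(no output)
```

View pics/s1.png

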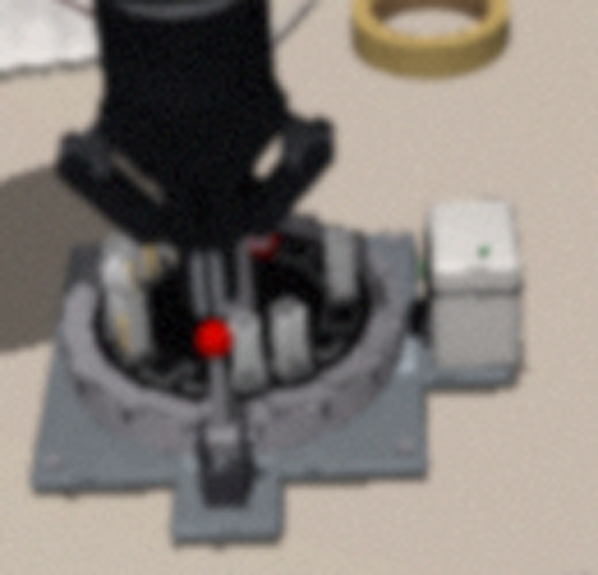

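The picture shows the closed fingertips at about (207,300), behind the red ball at (213,338) and clear of the knob and cuvettes. Next I push outward.

>>> {"fn": "servo_tool", "kwargs": {
  "rows": [
    [[0.002,-0.006,0],[0,0,0]],
    [[0.003,-0.012,0],[0,0,0]],
    [[0.003,-0.018,0],[0,0,0]],
    [[0.003,-0.024,0],[0,0,0]],
    [[0.003,-0.03,0],[0,0,0]],
    [[0.003,-0.036,0],[0,0,0]],
    [[0.003,-0.042,0],[0,0,0]],
    [[0.003,-0.048,0],[0,0,0]],
    [[0.003,-0.054,0],[0,0,0]],
    [[0.003,-0.056,0],[0,0,0]]
  ]
}}

```text
time: 3.15
position: [0.4831, 0.0847, 0.2561]
orientation: [0.708, 0.706, -0.0, 0.0]
ft_force: [0.8, 0.2, -0.5]
grip_width: 0.0002
grip_force: 0.0
```

>>> {"fn": "servo_tool", "kwargs": {
  "rows": [
    [[0,0.003,0.03],[0,0,0]],
    [[0,0.005,0.07],[0,0,0]],
    [[0,0.02,0.075],[0,0,0]],
    [[0,0.045,0.075],[0,0,0]],
    [[0,0.07,0.075],[0,0,0]],
    [[0.001,0.09,0.075],[0,0,0]],
    [[0.002,0.104,0.075],[0,0,0]],
    [[0.002,0.11,0.075],[0,0,0]],
    [[0.002,0.11,0.075],[0,0,0]],
    [[0.002,0.11,0.075],[0,0,0]]
  ],
  "jaw": 0.0854
}}

```text
time: 4.15
position: [0.4852, 0.1945, 0.3312]
orientation: [0.708, 0.706, -0.0, 0.0]
ft_force: [0.3, 0.0, -0.7]
grip_width: 0.0856
grip_force: 0.0
```

```bash
python3 - <<'E'
from workcell import *
import cv2
f=grab_frame("side")["image"][170:295,240:370,::-1]
cv2.imwrite("pics/s2.png",cv2.convertScaleAbs(cv2.resize(f,None,fx=4.6,fy=4.6,interpolation=2),alpha=1.5))
s=sense();print(s["qpos"],s["position"])
E
```

```text
[-0.55860505  0.74742609  0.21571727  1.772928   -0.24301416  0.64747075
 -0.20622198] [0.48519448 0.19443347 0.33119517]
```

View pics/s2.png

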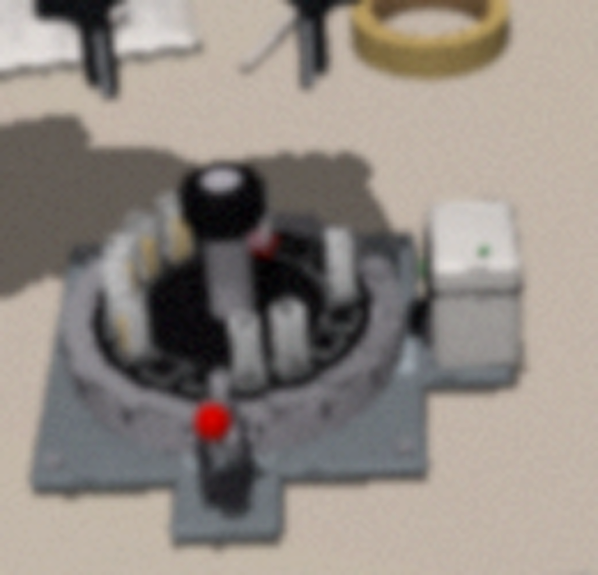

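The pawl lies back, with its ball at (212,421), and the knob at (222,205) is clear. Next: descend and grip.

>>> {"fn": "servo_tool", "kwargs": {
  "rows": [
    [[0,0,-0.02],[0,0,0]],
    [[0,0,-0.04],[0,0,0]],
    [[0,0,-0.055],[0,0,0]],
    [[0,0,-0.066],[0,0,0]],
    [[0,0,-0.072],[0,0,0]],
    [[0,0,-0.072],[0,0,0]],
    [[0,0,-0.072],[0,0,0]],
    [[0,0,-0.072],[0,0,0]],
    [[0,0,-0.072],[0,0,0]],
    [[0,0,-0.072],[0,0,0]]
  ]
}}

```text
time: 5.2
position: [0.4851, 0.1954, 0.2594]
orientation: [0.707, 0.707, 0.0, 0.0]
ft_force: [-0.1, 1.0, -0.1]
grip_width: 0.0853
grip_force: 0.0
```

```bash
python3 - <<'E'
from h import *
x=[.4851,.1947,-.0313]
for a in(.6,.9,1.0,1.12,1.2):print(a,proj("side",world(x,ball(a))),"seen 286.1 261.5")
E
```

```text
0.6 [285.2422 250.0497] seen 286.1 261.5
0.9 [285.1233 256.4697] seen 286.1 261.5
1.0 [285.1284 258.8477] seen 286.1 261.5
1.12 [285.1645 261.799 ] seen 286.1 261.5
1.2 [285.2066 263.8031] seen 286.1 261.5
```

>>> {"fn": "servo_tool", "kwargs": {
  "rows": [
    [[0,0,0],[0,0,0]],
    [[0,0,0],[0,0,0]],
    [[0,0,0],[0,0,0]],
    [[0,0,0],[0,0,0]],
    [[0,0,0],[0,0,0]],
    [[0,0,0],[0,0,0]],
    [[0,0,0],[0,0,0]],
    [[0,0,0],[0,0,0]],
    [[0,0,0],[0,0,0]],
    [[0,0,0],[0,0,0]]
  ],
  "jaw": 0.03,
  "force": 50
}}

```text
time: 6.2
position: [0.4857, 0.1954, 0.2596]
orientation: [0.708, 0.707, 0.001, 0.001]
ft_force: [4.0, -1.2, 5.3]
grip_width: 0.0379
grip_force: 50.1
```

The pawl is at its stop (about 1.12) and the knob is gripped. Next I turn it clockwise, a little short of target.

>>> {"fn": "servo_tool", "kwargs": {
  "rows": [
    [[0,0,0],[0,0,-0.08]],
    [[0,0,0],[0,0,-0.2]],
    [[0,0,0],[0,0,-0.34]],
    [[0,0,0],[0,0,-0.48]],
    [[0,0,0],[0,0,-0.62]],
    [[0,0,0],[0,0,-0.76]],
    [[0,0,0],[0,0,-0.9]],
    [[0,0,0],[0,0,-1.02]],
    [[0,0,0],[0,0,-1.12]],
    [[0,0,0],[0,0,-1.2]]
  ]
}}

```text
time: 7.2
position: [0.4855, 0.1955, 0.2596]
orientation: [0.983, 0.182, 0.001, -0.0]
ft_force: [1.1, 1.7, 5.9]
grip_width: 0.0381
grip_force: 50.3
```

>>> {"fn": "servo_tool", "kwargs": {
  "rows": [
    [[0,0,0],[0,0,0]],
    [[0,0,0],[0,0,0]],
    [[0,0,0],[0,0,0]],
    [[0,0,0],[0,0,0]],
    [[0,0,0],[0,0,0]],
    [[0,0,0],[0,0,0]],
    [[0,0,0],[0,0,0]],
    [[0,0,0],[0,0,0]],
    [[0,0,0],[0,0,0]],
    [[0,0,0],[0,0,0]]
  ],
  "jaw": 0.0854
}}

```text
time: 8.2
position: [0.485, 0.1954, 0.2591]
orientation: [0.983, 0.184, -0.0, -0.0]
ft_force: [0.9, 0.2, -0.4]
grip_width: 0.0858
grip_force: 0.0
```

>>> {"fn": "servo_tool", "kwargs": {
  "rows": [
    [[0,0,0.02],[0,0,0]],
    [[0,0,0.05],[0,0,0]],
    [[0,0,0.09],[0,0,0]],
    [[0,0.04,0.1],[0,0,0]],
    [[0,0.08,0.1],[0,0,0]],
    [[0,0.12,0.1],[0,0,0]],
    [[0,0.16,0.1],[0,0,0]],
    [[0,0.2,0.1],[0,0,0]],
    [[0,0.23,0.1],[0,0,0]],
    [[0,0.25,0.1],[0,0,0]]
  ]
}}

```text
time: 9.2
position: [0.4843, 0.4477, 0.3587]
orientation: [0.983, 0.185, -0.0, -0.0]
ft_force: [-0.6, -1.1, -0.0]
grip_width: 0.0856
grip_force: 0.0
```

```bash
python3 - <<'E'
from workcell import *
import cv2,numpy as np
ims=[grab_frame("top")["image"] for _ in range(6)]
f=np.mean(ims,0); np.save("t3.npy",f)
f=f.astype(np.uint8)[185:285,295:395,::-1]
cv2.imwrite("pics/t3.png",cv2.resize(f,None,fx=6,fy=6,interpolation=2))
E
```

```text
(no output)
```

View pics/t3.png

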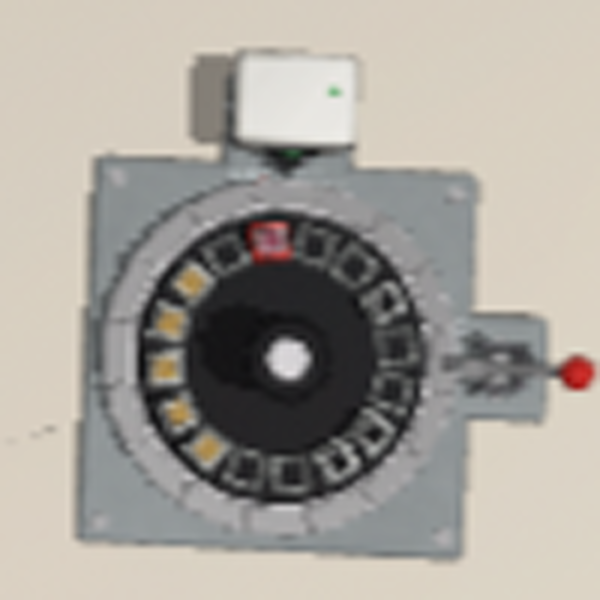

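The pink cuvette is now at (271,240), close to the pointer at (288,165), and the pawl ball at (577,373) lies back. I'll work out the remaining angle.

```bash
cat > m.py <<'E'
from h import *
import sys
from scipy.optimize import brentq
x=[.4851,.1947,-.0313]
def back(n,uv,z):
    E=C[n]["E"];d=E[:3,:3]@np.linalg.solve(C[n]["K"],[*uv,1]);o=E[:3,3];return (o+d*(z-o[2])/d[2])[:2]
def cen(im):
    im=im.astype(float);v,u=np.mgrid[:400,:640]
    w=np.clip(im[...,0]-np.maximum(im[...,1],im[...,2])-15,0,None)
    w[(u<310)|(u>365)|(v<215)|(v>275)]=0
    return np.array([(u*w).sum(),(v*w).sum()])/w.sum()
def ang(im):
    uv=cen(im)
    for h in(.04,.055,.073):
        d=back("top",uv,h)-x[:2]
        d2=back("top",uv,h)-back("top",crop("top",289,360),.116)
        print(uv,h,"r",np.hypot(*d),"ang",np.arctan2(d[1],d[0])-x[2],"| knob-ref r",np.hypot(*d2),np.arctan2(d2[1],d2[0])-x[2])
E
python3 - <<'E'
from m import *
ang(C["top"]["im"]); ang(np.load("t3.npy"))
# pointer direction check, read head
p=back("top",crop("top",288,168),.028)-np.array(x[:2]);print("pointer",np.hypot(*p),np.arctan2(p[1],p[0])-x[2])
p=back("top",crop("top",296,102),.08)-np.array(x[:2]);print("head",np.arctan2(p[1],p[0])-x[2])
E
```

```text
[325.0756 242.6342] 0.04 r 0.04722849161894541 ang 1.5354935074589282 | knob-ref r 0.04771949704820827 1.5177913950783024
[325.0756 242.6342] 0.055 r 0.04738653059175093 ang 1.5333581987750045 | knob-ref r 0.04787929539693769 1.5157367816376297
[325.0756 242.6342] 0.073 r 0.047576460474359136 ang 1.530814568432046 | knob-ref r 0.04807131826103652 1.5132892893915026
[336.0676 229.8319] 0.04 r 0.043541710144292596 ang 0.40238221400272983 | knob-ref r 0.04451178977406447 0.40417795687152064
[336.0676 229.8319] 0.055 r 0.043443708857713564 ang 0.4155863655380496 | knob-ref r 0.04441473827113871 0.4170975077336366
[336.0676 229.8319] 0.073 r 0.04333615395696748 ang 0.43150671471854324 | knob-ref r 0.04430810819586894 0.4326724336109139
pointer 0.09166756641144054 -0.002514441753788829
head -0.0028282546749671053
```

```bash
sed -i 's/w=np.clip.*/w=np.clip(im[...,0]-im[...,1]-45,0,None)/' m.py; python3 - <<'E'
from m import *
ang(C["top"]["im"]); ang(np.load("t3.npy"))
im=np.load("t3.npy");w=im[225-5:225+5,330:350];print((w[...,0]-w[...,1]).astype(int))
E
```

```text
[323.1101 239.1841] 0.04 r 0.054526864428980776 ang 1.3613103878391226 | knob-ref r 0.055154538805572625 1.3477460301288213
[323.1101 239.1841] 0.055 r 0.054611253894869045 ang 1.3616456479502284 | knob-ref r 0.05523867252230048 1.3480981729676205
[323.1101 239.1841] 0.073 r 0.05471252932895502 ang 1.3620465948557703 | knob-ref r 0.055339641993930835 1.3485193309370018
[339.5678 225.1012] 0.04 r 0.05473911889166914 ang 0.1375104507697081 | knob-ref r 0.05565535857333961 0.1434592060105483
[339.5678 225.1012] 0.055 r 0.054353895655915196 ang 0.1495270377038532 | knob-ref r 0.05527398946526029 0.15531742963896214
[339.5678 225.1012] 0.073 r 0.05390214971138154 ang 0.1641710190032648 | knob-ref r 0.054826762142122 0.16976251769892367
[[  1   0   1   1   1   1   1   0   1   0   0   0   0   0   1   1   2   2
    2   1]
 [  1   2   1   0   0   0   0   0   0   0   0   0   0   0   0   1   1   1
    1   1]
 [  1   1   1   0   0   0  27  76  73  68  85  88  66  16   0   0   0   0
    0   0]
 [  1   0  -1   0   0   0  50  37  28  45  54  37  28  24   0   0   0   0
   -1   0]
 [  0   0   0  -1  -1   0  53  37  35  53  62  41  27  18   0   0   0   0
    0   0]
 [  0   0   0  -1  -1   0  37  31  39  56  67  47  34  23   0   0   0   0
    0   0]
 [  0   0   0  -1   0   0  28  63  52  43  45  36  53  52   0   0   0   0
    0   0]
 [  0   0   0   0   0   0   5  89  90  68  90 102 106  58  -1  -1   0   0
    0   0]
 [ -1  -1   0   0   0  -1   0  49  63  46  44  44  41  21   0   0   0  -1
   -1  -1]
 [ -1  -1  -1  -2   0   0   0   7  11   6   3   1   0   0   0   0   0   0
    0   0]]
```

```bash
sed -i 's/w=np.clip.*/w=np.clip(im[...,0]-im[...,1],0,22)*(im[...,0]-im[...,1]>12)*(im[...,1]-im[...,2]<18)/' m.py; python3 - <<'E'
from m import *
A=C["top"]["im"];B=np.load("t3.npy");ang(A); ang(B)
for im in(A,B):
  im=im.astype(float)
  for z in(.028,):
    L=[]
    for v in range(205,280):
      for u in range(305,380):
        d=back("top",(u,v),z)-np.array(x[:2]);r=np.hypot(*d)
        k=im[v,u,0]-im[v,u,1]
        if .075<r<.095 and k>12 and u<365: L.append((u,v,k,r,np.arctan2(d[1],d[0])-x[2]))
    print(np.array(L))
E
```

```text
[322.5029 239.3964] 0.04 r 0.056081777141458435 ang 1.3797994899023884 | knob-ref r 0.05669552738908632 1.3664030456688832
[322.5029 239.3964] 0.055 r 0.056149174485474476 ang 1.379899006887438 | knob-ref r 0.056762843924124194 1.366517383653832
[322.5029 239.3964] 0.073 r 0.05623005203038463 ang 1.3800181123660162 | knob-ref r 0.056843624743150786 1.3666542317677801
[339.5996 224.9226] 0.04 r 0.055246273331668615 ang 0.1349639022072789 | knob-ref r 0.05616167184413863 0.14090050925365102
[339.5996 224.9226] 0.055 r 0.05485374360725639 ang 0.14688100754408348 | knob-ref r 0.05577299303430602 0.15266318050201952
[339.5996 224.9226] 0.073 r 0.05439315314549945 ang 0.16140599506581382 | knob-ref r 0.055316921007620326 0.1669941009339052
[[312.     237.      17.       0.0875   1.3846]]
[]
```

```bash
cat > ph.py <<'E'
from m import *
import cv2
N=1440
def phase(im,h,r0,r1):
    g=cv2.cvtColor(im.astype(np.float32),cv2.COLOR_RGB2GRAY)
    t=np.arange(N)*2*np.pi/N;S=0
    for r in np.linspace(r0,r1,12):
        P=np.array([proj("top",world(x,(r*np.cos(a),r*np.sin(a),h))) for a in t],np.float32)
        s=cv2.remap(g,P[:,0].reshape(1,-1),P[:,1].reshape(1,-1),1)[0]
        s=np.clip(s,0,np.percentile(s,80))
        S=S+s
    c=(S*np.exp(-16j*t)).sum()
    return abs(c)/N,(-np.angle(c)/16)%(np.pi/8)   # angle of brightness maximum
def report(im):
    for h,bands in((.036,((.044,.068),(.048,.052),(.053,.059),(.06,.066))),(.042,((.07,.085),(.075,.082)))):
        for b in bands: print(h,b,np.round(phase(im,h,*b),4))
E
python3 - <<'E'
from ph import *
report(C["top"]["im"]);print();report(np.load("t3.npy"))
E
```

```text
0.036 (0.044, 0.068) [29.8318  0.1953]
0.036 (0.048, 0.052) [2.0141 0.1724]
0.036 (0.053, 0.059) [18.6123  0.2855]
0.036 (0.06, 0.066) [94.2457  0.1824]
0.042 (0.07, 0.085) [4.3057 0.1011]
0.042 (0.075, 0.082) [14.8709  0.0765]

0.036 (0.044, 0.068) [31.4599  0.1461]
0.036 (0.048, 0.052) [20.0845  0.1466]
0.036 (0.053, 0.059) [10.7723  0.2184]
0.036 (0.06, 0.066) [87.6508  0.135 ]
0.042 (0.07, 0.085) [10.8743  0.0288]
0.042 (0.075, 0.082) [18.9987  0.0147]
```

About 0.14 rad remains: three estimates give 0.135 to 0.147. I'll regrip and finish the turn.

>>> {"fn": "servo_tool", "kwargs": {
  "rows": [
    [[0,-0.03,0],[0,0,0]],
    [[0,-0.07,0],[0,0,0]],
    [[0,-0.11,0],[0,0,0]],
    [[0,-0.15,0],[0,0,0]],
    [[0,-0.19,0],[0,0,0]],
    [[0,-0.22,0],[0,0,0]],
    [[0,-0.24,0],[0,0,0]],
    [[0,-0.25,0],[0,0,0]],
    [[0,-0.25,0],[0,0,0]],
    [[0,-0.25,-0.01],[0,0,0]]
  ]
}}

```text
time: 10.5
position: [0.4852, 0.1962, 0.3495]
orientation: [0.983, 0.184, 0.001, -0.001]
ft_force: [-0.3, -0.1, -0.1]
grip_width: 0.0853
grip_force: 0.0
```

>>> {"fn": "servo_tool", "kwargs": {
  "rows": [
    [[0,0,-0.02],[0,0,0]],
    [[0,0,-0.04],[0,0,0]],
    [[0,0,-0.06],[0,0,0]],
    [[0,0,-0.075],[0,0,0]],
    [[0,0,-0.085],[0,0,0]],
    [[0,0,-0.09],[0,0,0]],
    [[0,0,-0.09],[0,0,0]],
    [[0,0,-0.09],[0,0,0]],
    [[0,0,-0.09],[0,0,0]],
    [[0,0,-0.09],[0,0,0]]
  ]
}}

```text
time: 11.5
position: [0.4851, 0.1955, 0.2595]
orientation: [0.983, 0.184, 0.0, -0.0]
ft_force: [-0.2, -0.4, 0.1]
grip_width: 0.0856
grip_force: 0.0
```

>>> {"fn": "servo_tool", "kwargs": {
  "rows": [
    [[0,0,0],[0,0,0]],
    [[0,0,0],[0,0,0]],
    [[0,0,0],[0,0,0]],
    [[0,0,0],[0,0,0]],
    [[0,0,0],[0,0,0]],
    [[0,0,0],[0,0,0]],
    [[0,0,0],[0,0,0]],
    [[0,0,0],[0,0,0]],
    [[0,0,0],[0,0,0]],
    [[0,0,0],[0,0,0]]
  ],
  "jaw": 0.03,
  "force": 50
}}

```text
time: 12.5
position: [0.4851, 0.1953, 0.2594]
orientation: [0.983, 0.184, 0.0, -0.0]
ft_force: [-1.9, -0.4, 6.6]
grip_width: 0.0383
grip_force: 49.7
```

>>> {"fn": "servo_tool", "kwargs": {
  "rows": [
    [[0,0,0],[0,0,-0.02]],
    [[0,0,0],[0,0,-0.05]],
    [[0,0,0],[0,0,-0.08]],
    [[0,0,0],[0,0,-0.11]],
    [[0,0,0],[0,0,-0.13]],
    [[0,0,0],[0,0,-0.14]],
    [[0,0,0],[0,0,-0.14]],
    [[0,0,0],[0,0,-0.14]],
    [[0,0,0],[0,0,-0.14]],
    [[0,0,0],[0,0,-0.14]]
  ]
}}

```text
time: 13.5
position: [0.485, 0.1954, 0.2594]
orientation: [0.993, 0.115, 0.0, -0.0]
ft_force: [-1.3, 1.6, 6.9]
grip_width: 0.0381
grip_force: 49.7
```

>>> {"fn": "servo_tool", "kwargs": {
  "rows": [
    [[0,0,0],[0,0,0]],
    [[0,0,0],[0,0,0]],
    [[0,0,0],[0,0,0]],
    [[0,0,0],[0,0,0]],
    [[0,0,0],[0,0,0]],
    [[0,0,0],[0,0,0]],
    [[0,0,0],[0,0,0]],
    [[0,0,0],[0,0,0]],
    [[0,0,0],[0,0,0]],
    [[0,0,0],[0,0,0]]
  ],
  "jaw": 0.0854
}}

```text
time: 14.5
position: [0.4851, 0.1954, 0.2591]
orientation: [0.993, 0.115, -0.0, -0.0]
ft_force: [0.0, 0.9, 0.4]
grip_width: 0.0854
grip_force: 0.0
```

>>> {"fn": "servo_tool", "kwargs": {
  "rows": [
    [[0,0,0.02],[0,0,0]],
    [[0,0,0.05],[0,0,0]],
    [[0,0,0.09],[0,0,0]],
    [[0,0.04,0.1],[0,0,0]],
    [[0,0.08,0.1],[0,0,0]],
    [[0,0.12,0.1],[0,0,0]],
    [[0,0.16,0.1],[0,0,0]],
    [[0,0.2,0.1],[0,0,0]],
    [[0,0.23,0.1],[0,0,0]],
    [[0,0.25,0.1],[0,0,0]]
  ]
}}

```text
time: 15.5
position: [0.4843, 0.4477, 0.3587]
orientation: [0.993, 0.116, -0.0, -0.0]
ft_force: [-0.4, -0.1, -1.4]
grip_width: 0.0856
grip_force: 0.0
```

```bash
python3 - <<'E'
from ph import *
from workcell import *
ims=[grab_frame("top")["image"] for _ in range(6)]
f=np.mean(ims,0); np.save("t4.npy",f)
ang(f);report(f)
a=f.astype(np.uint8)[185:285,295:395,::-1]
cv2.imwrite("pics/t4.png",cv2.resize(a,None,fx=6,fy=6,interpolation=2))
E
```

```text
[342.1301 224.9252] 0.04 r 0.05507587284368389 ang 0.0017693354900368587 | knob-ref r 0.05593973083562824 0.009847567651983389
[342.1301 224.9252] 0.055 r 0.05459681032905206 ang 0.014159615249107412 | knob-ref r 0.05546613036251635 0.022113633799131286
[342.1301 224.9252] 0.073 r 0.0540332136152952 ang 0.02931505220985109 | knob-ref r 0.05490903328470483 0.03710939478201455
0.036 (0.044, 0.068) [33.7114  0.0134]
0.036 (0.048, 0.052) [20.1033  0.0428]
0.036 (0.053, 0.059) [11.0759  0.0513]
0.036 (0.06, 0.066) [96.7105  0.0074]
0.042 (0.07, 0.085) [9.8909 0.292 ]
0.042 (0.075, 0.082) [29.8021  0.2526]
```

View pics/t4.png

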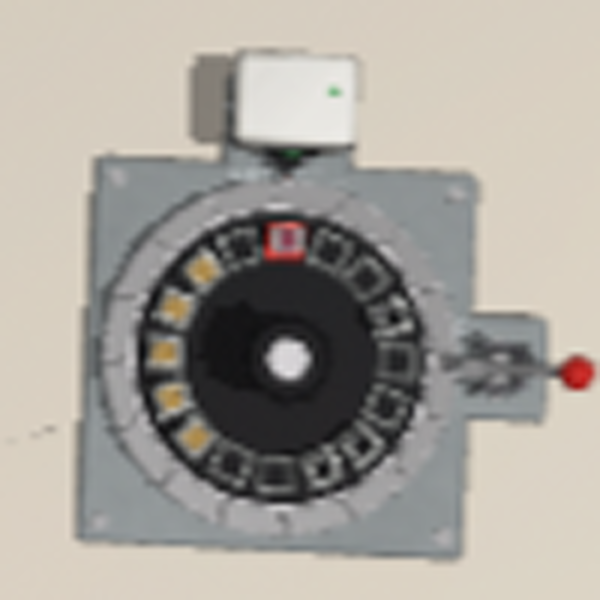

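The pink cuvette at (286,240) is nearly at the pointer. All estimators read about +0.01 rad, so I'll trim by 0.01 and check again.

>>> {"fn": "servo_tool", "kwargs": {
  "rows": [
    [[0,-0.03,0],[0,0,0]],
    [[0,-0.07,0],[0,0,0]],
    [[0,-0.11,0],[0,0,0]],
    [[0,-0.15,0],[0,0,0]],
    [[0,-0.19,0],[0,0,0]],
    [[0,-0.22,0],[0,0,0]],
    [[0,-0.24,0],[0,0,0]],
    [[0,-0.25,0],[0,0,0]],
    [[0,-0.25,0],[0,0,0]],
    [[0,-0.25,-0.01],[0,0,0]]
  ]
}}

```text
time: 16.8
position: [0.4852, 0.1962, 0.3495]
orientation: [0.993, 0.115, 0.001, -0.001]
ft_force: [0.8, 0.4, -0.9]
grip_width: 0.0854
grip_force: 0.0
```

>>> {"fn": "servo_tool", "kwargs": {
  "rows": [
    [[0,0,-0.02],[0,0,0]],
    [[0,0,-0.04],[0,0,0]],
    [[0,0,-0.06],[0,0,0]],
    [[0,0,-0.075],[0,0,0]],
    [[0,0,-0.085],[0,0,0]],
    [[0,0,-0.09],[0,0,0]],
    [[0,0,-0.09],[0,0,0]],
    [[0,0,-0.09],[0,0,0]],
    [[0,0,-0.09],[0,0,0]],
    [[0,0,-0.09],[0,0,0]]
  ]
}}

```text
time: 17.8
position: [0.4851, 0.1955, 0.2595]
orientation: [0.993, 0.115, 0.0, -0.0]
ft_force: [0.4, 0.8, 0.4]
grip_width: 0.0857
grip_force: 0.0
```

>>> {"fn": "servo_tool", "kwargs": {
  "rows": [
    [[0,0,0],[0,0,0]],
    [[0,0,0],[0,0,0]],
    [[0,0,0],[0,0,0]],
    [[0,0,0],[0,0,0]],
    [[0,0,0],[0,0,0]],
    [[0,0,0],[0,0,0]],
    [[0,0,0],[0,0,0]],
    [[0,0,0],[0,0,0]],
    [[0,0,0],[0,0,0]],
    [[0,0,0],[0,0,0]]
  ],
  "jaw": 0.03,
  "force": 50
}}

```text
time: 18.8
position: [0.485, 0.1954, 0.2594]
orientation: [0.993, 0.115, 0.0, -0.0]
ft_force: [-2.0, 0.2, 7.0]
grip_width: 0.0382
grip_force: 49.7
```

>>> {"fn": "servo_tool", "kwargs": {
  "rows": [
    [[0,0,0],[0,0,-0.005]],
    [[0,0,0],[0,0,-0.01]],
    [[0,0,0],[0,0,-0.01]],
    [[0,0,0],[0,0,-0.01]],
    [[0,0,0],[0,0,-0.01]],
    [[0,0,0],[0,0,-0.01]],
    [[0,0,0],[0,0,-0.01]],
    [[0,0,0],[0,0,-0.01]],
    [[0,0,0],[0,0,-0.01]],
    [[0,0,0],[0,0,-0.01]]
  ]
}}

```text
time: 19.8
position: [0.485, 0.1954, 0.2594]
orientation: [0.994, 0.11, 0.0, -0.0]
ft_force: [-2.1, 0.2, 7.5]
grip_width: 0.0383
grip_force: 49.7
```

>>> {"fn": "servo_tool", "kwargs": {
  "rows": [
    [[0,0,0],[0,0,0]],
    [[0,0,0],[0,0,0]],
    [[0,0,0],[0,0,0]],
    [[0,0,0],[0,0,0]],
    [[0,0,0],[0,0,0]],
    [[0,0,0],[0,0,0]],
    [[0,0,0],[0,0,0]],
    [[0,0,0],[0,0,0]],
    [[0,0,0],[0,0,0]],
    [[0,0,0],[0,0,0]]
  ],
  "jaw": 0.0854
}}

```text
time: 20.8
position: [0.4851, 0.1954, 0.2591]
orientation: [0.994, 0.11, -0.0, -0.0]
ft_force: [0.6, -0.3, 0.5]
grip_width: 0.0852
grip_force: 0.0
```

>>> {"fn": "servo_tool", "kwargs": {
  "rows": [
    [[0,0,0.02],[0,0,0]],
    [[0,0,0.05],[0,0,0]],
    [[0,0,0.09],[0,0,0]],
    [[0,0.04,0.1],[0,0,0]],
    [[0,0.08,0.1],[0,0,0]],
    [[0,0.12,0.1],[0,0,0]],
    [[0,0.16,0.1],[0,0,0]],
    [[0,0.2,0.1],[0,0,0]],
    [[0,0.23,0.1],[0,0,0]],
    [[0,0.25,0.1],[0,0,0]]
  ]
}}

```text
time: 21.8
position: [0.4843, 0.4476, 0.3587]
orientation: [0.994, 0.111, -0.0, -0.0]
ft_force: [0.7, -0.5, 0.2]
grip_width: 0.0852
grip_force: 0.0
```

```bash
python3 - <<'E'
from ph import *
from workcell import *
f=np.mean([grab_frame("top")["image"] for _ in range(6)],0)
ang(f);report(f);print(sense()["time"])
E
```

```text
[342.2088 224.9094] 0.04 r 0.055132296668944605 ang -0.002334436109431237 | knob-ref r 0.055994319808678326 0.005799031913708966
[342.2088 224.9094] 0.055 r 0.0546498348593461 ang 0.010053205105132006 | knob-ref r 0.05551736271842612 0.01806398880770821
[342.2088 224.9094] 0.073 r 0.05408216647323682 ang 0.025207208599462835 | knob-ref r 0.05495624733684194 0.0330601315452866
0.036 (0.044, 0.068) [33.0557  0.3909]
0.036 (0.048, 0.052) [17.3596  0.0415]
0.036 (0.053, 0.059) [7.2804 0.388 ]
0.036 (0.06, 0.066) [96.7846  0.3877]
0.042 (0.07, 0.085) [8.5855 0.2786]
0.042 (0.075, 0.082) [30.8103  0.2454]
22.1
```

Estimates now bracket zero (-0.005 to +0.01), so I'm handing it in.

```bash
python3 -c "
from workcell import *
print(job_done())"
```

```text
the job is handed in; nothing more can be done
None
```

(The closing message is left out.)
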